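# Raise the pail's bail and hang the pail on its hanger

### The job

With the small steel parts pail standing on the bench, swing its folded-down wire bail up until it stands upright. Then lift the pail by the black grip of the bail and hang it by the bail on the two-pronged hanger, so that the pail hangs still and level clear of the bench with the bail wire in the notches of both prongs. Keep the pail from tipping over, and do not disturb the screw tin, the ground roll, the oil bottle or the steel setup block.

Things in the scene. Friction and masses are not known exactly. Their poses are not given: they have to be found in the camera images.
- pail: Small open round steel pail, loose, 80 mm high, 58 mm wide at the foot, 75 mm at the rim, about 0.3 kg. Origin: centre of its underside, z up. The bail turns on ears at its +y and -y sides, about an axis along its y 72 mm above the origin; the bail's two arms stand 48 mm out to either side. The folded bail lies out over the pail's -x side, which at the start faces roughly the robot.
- bail (a joint): Angle of the square-topped bail of 5.6 mm wire about the ears, rad. 0: folded, pointing out to the pail's -x side 10 degrees below level (grip 61 mm above the bench); grows as it rises; 1.745 is upright; stop at 1.85. It may start partly raised, up to 0.4. Light friction keeps it wherever it is left; raising it takes under 1 N.
- bail_grip (a point): Centre of the bail's top bar, in the middle of its black round sleeve (12 mm thick, 40 mm long, along the pail's y); bare wire runs on 18 mm at either end, then curves down to the arms. 62 mm from the pivot axis, 134 mm above the pail's underside when upright. When the bail is folded, about 20 mm are free between sleeve and pail.
- stand: Fixed hanger: grey plate 145 x 110 x 10 mm; two 8 mm steel rods rise from it 70 mm to +x of the origin and bend over to -x into two prongs with upturned tips, at y = +32 and -32 mm, about 0.2 m high. Origin: on the bench straight below the notches; x points from prong tips to uprights, y along the line through both notches. The tips stand 20 mm to -x of the notches.
- notch (a point): Midway between the prongs' notches, 195 mm above the bench: where the centre of the bail's top bar rests when the pail hangs. Tips and rear bends of the rods reach 16 mm higher; 56 mm between the prongs are open for the fingers. Bring the bar, along the stand's y, from the -x side just over the tips (prongs under the bar, over the pail's rim, inside the bail's arms), then lower it.
- screw_tin: Round open tin of small screws, 68 mm wide, 23 mm high, loose; origin at the centre of its underside. Leave alone.
- sine_roll: Ground steel roll lying on the bench, 13 mm thick, 80 mm long, loose; origin at the middle of its underside, length along its y. Leave alone.
- oil_bottle: Oil bottle with a long spout, 43 mm wide, 142 mm high, loose; origin at the centre of its underside. Leave alone.
- setup_block: Drilled steel setup block, 51 x 76 x 25 mm, loose; origin at the centre of its underside. Leave alone.
Things that resemble listed ones, but are neither listed nor needed, are in the scene too. Of the things that look like the stand, the larger one is meant.

How it is judged:
On the way, in this order (a step that is already met when the one before it is completed fails the run):
1. the bail stands upright (within about 14 degrees) while the pail still stands on the bench (value of joint bail above 1.5 rad and height (world z) of pail below 0.006 m and angle between pail's own z axis and vertical below 0.1 rad), for 0.2 s.
2. the pail hangs from the hand by the bail's grip, its underside more than 30 mm above the bench (height (world z) of pail above 0.03 m and distance between the grasp point and bail_grip below 0.06 m and contact force between the fingers and pail above 1 N and angle between pail's own z axis and vertical below 0.5 rad), for 0.2 s.
At the end, for the whole second after the job is handed in: The pail hangs by its bail in the notches of both prongs (middle of the top bar within 18 mm of their midpoint, bar along the notch line within 11 degrees), weight on the hanger, underside over 40 mm above the bench, level within 14 degrees, still (under 30 mm/s) (distance between bail_grip and notch below 0.018 m and contact force between pail and stand above 1 N and angle between the y axis of bail_grip and the y axis of stand, either way round below 0.2 rad and height (world z) of pail above 0.04 m and angle between pail's own z axis and vertical below 0.25 rad and linear speed of pail below 0.03 m/s); the robot touches nothing.
It fails at once if the pail is tipped by more than 45 degrees (angle between pail's own z axis and vertical above 0.8 rad).
It fails at once if the tin, the roll, the bottle or the block is moved by more than 20 mm, or the bottle tipped (distance of any of screw_tin, sine_roll, oil_bottle, setup_block from where it was at the start of the episode above 0.02 m or angle between oil_bottle's own z axis and vertical above 0.4 rad).
It also fails if it takes over 72 s, if anything falls off the work surface, if the arm or the gripper's body presses on something with over 40 N, if the wrist force passes 120 N, or if a joint passes its speed limit or range.

### The arm

A 7-joint arm with a two-finger parallel gripper is mounted at the origin on the work surface; the furniture and walls round the work are solid. World frame = base frame: x ahead of the robot, y to its left, z up, the work surface at z = 0. Lengths are in m, angles in rad, forces in N, time in s.
With the tool pointing down it reaches from about 0.4 to 0.85 m from the base axis. Payload 10.4 kg.
Tool frame: the origin (TCP) lies between the finger pads; the fingertips stand tcp_to_tips ahead of it and the grasp point (between the pads) lies 8 mm behind it (tcp_to_tips is the distance from the TCP to the fingertips, in m); z points along the fingers, y is the line along which they close (so a half turn about z gives the same grasp; the last joint's range is limited). The gripper opens to 85 mm and grips with 20 to 120 N. Pads are 22 mm wide; open, the fingers measure 114 mm over their backs; the gripper's body (76 mm by 85 mm) begins 54 mm behind the grasp point. The pads swing forward as they close: fully open they stand 13 mm farther back than shut.
Start: joints at [1.318, 0.332, -0.065, 1.46, 0.022, 1.35, -0.088], TCP at [0.142, -0.609, 0.242] pointing down, gripper open.
Joint ranges: [-2.6, 2.6], [-0.5, 2.12], [-1.47, 1.34], [0.16, 2.42], [-1.27, 4.41], [0.06, 2.06], [-2.6, 2.6]. Speed limits (rad/s): [2.22, 2.22, 2.79, 2.79, 3.14, 3.14, 3.14].

### API

Orientations are given as a unit quaternion [x, y, z, w].
In Python, from workcell import * gives the robot as it stands.
- The arm moves only by the tool apply_moves, never from a script. Its argument "rows" is a list of rows, each an object of numbers: "x", "y", "z": the shift along the tool's x, y, z in mm; "ax", "ay", "az": the turn, a rotation vector about the tool's x, y, z in degrees; "gripper": the closure, from 0 (fully open) to 1 (shut). A call has 1 to 5 rows; each row shifts and turns the commanded pose from where the row before left it, along the tool's axes as they then stand; what a row does not reach is not made up. A row lasts 1/12 s, in which the tool goes at most 41.7 mm and 7.16 degrees, less where a joint would pass 70% of its speed; a pose out of reach is approached as far as the arm can. A call with a gripper value outside its range is refused whole. The fingers move at their own pace and stop on an object; "newtons" is the grip in N (left out, the last holds). Time passes only in rows, so rows that do not move let the fingers close. It gives the time, the measured TCP pose, the force, the opening and the grip force at its end, in the units of the state.
- get_obs(): the state, without advancing time (a new reading comes with each control period).
- camera(name): name is "side" or "top"; returns a dict with "color" (400x640x3 uint8, red, green, blue), "fov_y" (degrees; the focal length in pixels is half the picture's height over the tangent of half this angle, whatever the lens; pixels are square), "cx", "cy" (the principal point, pixels), "rvec" (rotation vector, rad) and "tvec" (3), from world to camera coordinates, as OpenCV has them. Camera axes: x right, y down, z forward; pixel columns grow to the right and rows downward; lengths in m; the calibration is good to about 2 mm. A picture is of the moment at which its call begins. There is no depth.
- hand_in(): hands the job in; it is judged then, once.
The state is a dict: "clock": time; "joint_pos": joint angles; "joint_velocities": joint speeds; "tau": joint torques, N m; "position": TCP position; "ee_rot": TCP orientation; "ft_force": force on the tool from outside, world axes, zero at the start; "torque": the same for the moment, N m; "grip_width": opening from 0.0 (shut) to 1.0 (fully open); "grasp_force": force on a finger pad.
Only numpy, scipy, OpenCV 4.12 (cv2) and the standard library are available. Lean on these libraries where they do the work, as an engineer would, in place of code of your own. Each camera call takes 0.05 s, during which the arm holds its last target. There are 200 camera calls.

## Working session

There is one attempt and no reset: what is moved stays moved. The work goes in short steps, Python scripts to look and compute and a tool call to move; the robot and the scene stay as the last step left them, time stands still between calls to the robot, and variables do not carry over. Pictures are saved under pics/ and viewed, at most 10 in all, crops included, and the job is handed in when it is done.

Besides the shell and the picture viewer there is one more tool, called after "Emit:" by a JSON object that holds its "method" and its "body". apply_moves: Moves the arm, as the interface text tells. Its arguments: {"type":"object","properties":{"rows":{"type":"array","items":{"type":"object","properties":{"x":{"type":"number"},"y":{"type":"number"},"z":{"type":"number"},"ax":{"type":"number"},"ay":{"type":"number"},"az":{"type":"number"},"gripper":{"type":"number"}}}},"newtons":{"type":"number"}},"required":["rows"]}

```bash
ls; mkdir -p pics
cat > h.py <<'E'
from workcell import *
import numpy as np, cv2
from scipy.spatial.transform import Rotation as R
def cam(n):
    c=camera(n); f=200/np.tan(np.radians(c["fov_y"])/2)
    K=np.array([[f,0,c["cx"]],[0,f,c["cy"]],[0,0,1.]])
    return c,K,R.from_rotvec(np.ravel(c["rvec"])).as_matrix(),np.ravel(c["tvec"])
def save(n,fn):
    c=camera(n); cv2.imwrite(fn,c["color"][:,:,::-1]); np.savez("%s.npz"%n,**{k:c[k] for k in("fov_y","cx","cy","rvec","tvec")})
def load(n):
    c=np.load(n+".npz"); f=200/np.tan(np.radians(c["fov_y"])/2)
    return np.array([[f,0,c["cx"]],[0,f,c["cy"]],[0,0,1.]]),R.from_rotvec(np.ravel(c["rvec"])).as_matrix(),np.ravel(c["tvec"])
def onz(n,px,z):
    K,r,t=load(n); d=r.T@np.linalg.solve(K,[px[0],px[1],1]); o=-r.T@t
    return o+d*(z-o[2])/d[2]
def proj(n,p):
    K,r,t=load(n); return cv2.projectPoints(np.atleast_2d(np.array(p,float)),cv2.Rodrigues(r)[0],t,K,None)[0][:,0]
def tri(pa,pb):
    P=[];
    for n in("top","side"):
        K,r,t=load(n);P.append(K@np.c_[r,t])
    X=cv2.triangulatePoints(P[0],P[1],np.array(pa,float).reshape(2,1),np.array(pb,float).reshape(2,1));return (X[:3]/X[3]).ravel()
E
python3 - <<'E'
from h import *
save("top","pics/t0.png");save("side","pics/s0.png")
for n in("top","side"):
    K,r,t=load(n);print(n,-r.T@t,r[2],K[0,0])
o=get_obs();print({k:np.round(v,3) for k,v in o.items()})
import workcell;print([x for x in dir(workcell) if x[0]!='_']); 
try: print(tcp_to_tips)
except Exception as e: print(e)
E
```

```text
pics
top [ 0.165393   -0.11096254  1.20921988] [ 0.19460491 -0.00215442 -0.98087934] 473.15888635915866
side [0.42390605 0.83336049 0.62020378] [-0.06622169 -0.88611186 -0.45871609] 455.9455806000591
{'clock': np.float64(0.1), 'joint_pos': array([ 1.318,  0.333, -0.065,  1.461,  0.022,  1.35 , -0.088]), 'joint_velocities': array([-0.   , -0.001,  0.001, -0.003,  0.001, -0.001, -0.001]), 'tau': array([ 2.0000e-03, -6.2675e+01,  4.9000e-02, -3.9243e+01,  1.6000e-02,
        7.0000e-03,  0.0000e+00]), 'position': array([ 0.142, -0.608,  0.242]), 'ee_rot': array([ 0.993,  0.115, -0.   , -0.001]), 'ft_force': array([-1.405, -0.02 , -0.787]), 'torque': array([-0.035,  0.004, -0.013]), 'grasp_force': np.float64(0.0), 'grip_width': np.float64(0.999)}
['MotionError', 'camera', 'get_obs', 'hand_in', 'tcp_to_tips']
0.011
```

View pics/t0.png

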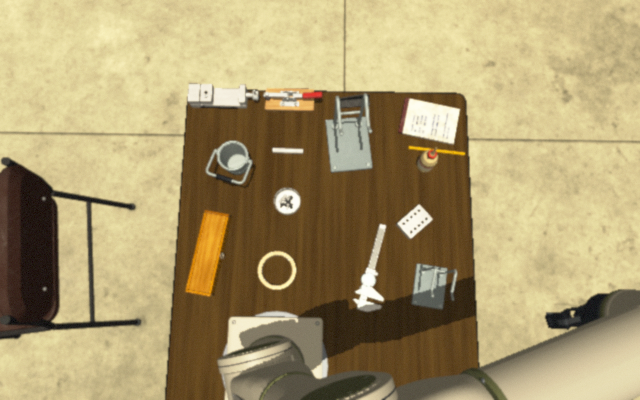

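View pics/s0.png

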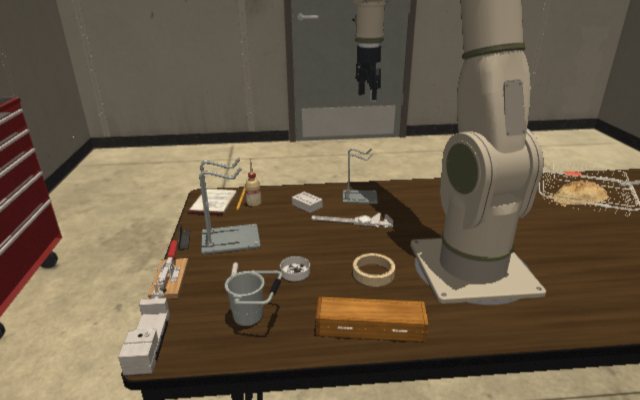

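Top: pail at about (232,157) with its bail towards the robot, large stand at (350,130), tin (287,201), roll (288,151), bottle (428,160), block (414,221). The side view agrees: pail (246,300), stand (228,205). I'll zoom in next.

```bash
cat > crop.py <<'E'
import cv2,numpy as np,sys
# usage: out, then (img,x0,y0) x4 ; crops 100x75 at 4x -> 400x300
out=sys.argv[1];a=sys.argv[2:];T=[]
for i in range(0,len(a),3):
    x,y=int(a[i+1]),int(a[i+2]);c=cv2.resize(cv2.imread(a[i])[y:y+75,x:x+100],(400,300),interpolation=cv2.INTER_CUBIC)
    for k in range(0,100,10):
        cv2.putText(c,str(x+k),(k*4,8),0,.3,(0,255,255));cv2.line(c,(k*4,8),(k*4,12),(0,255,255))
    for k in range(5,75,10):cv2.putText(c,str(y+k),(0,k*4+3),0,.3,(0,255,255))
    T.append(c)
cv2.imwrite(out,np.vstack([np.hstack(T[:2]),np.hstack(T[2:])]))
E
python3 crop.py pics/z0.png pics/t0.png 185 125 pics/t0.png 310 88 pics/s0.png 210 255 pics/s0.png 180 150
python3 - <<'E'
from h import *
for n,p in dict(tin=(287,201),roll=(288,151),bottle=(428,160),block=(414,221)).items():print(n,onz("top",p,0.01 if n!='bottle' else .1).round(3))
E
```

```text
tin [ 0.406 -0.02   0.01 ]
roll [ 0.541 -0.019  0.01 ]
bottle [ 0.495 -0.367  0.1  ]
block [ 0.359 -0.347  0.01 ]
```

View pics/z0.png

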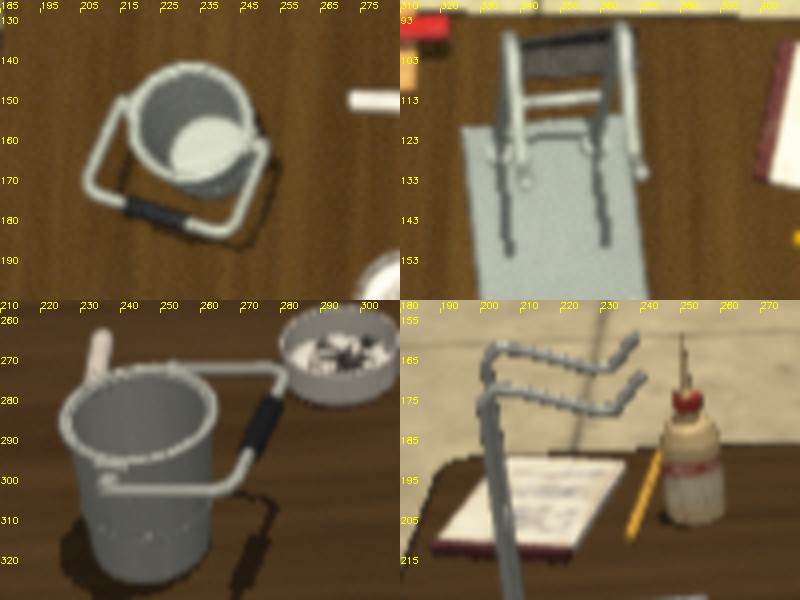

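```bash
cat > fit.py <<'E'
from h import *
from scipy.optimize import least_squares as LS
def pailpts(q,loc):  # q x y yaw bail ; loc list of ('b',y,r) or (x,y,z)
    x,y,w,b=q;out=[]
    for l in loc:
        if l[0]=='b':
            a=b-np.radians(10); p=[-l[2]*np.cos(a),l[1],.072+l[2]*np.sin(a)]
        else:p=l
        out.append(R.from_euler('z',w).apply(p)+[x,y,0])
    return np.array(out)
def standpts(q,loc): return R.from_euler('z',q[2]).apply(loc)+[q[0],q[1],0]
def fit(f,q0,T,S,LT,LSd):
    def res(q): return np.r_[(proj("top",f(q,LT))-T).ravel(),(proj("side",f(q,LSd))-S).ravel()]
    s=LS(res,q0,loss='soft_l1');return s.x,res(s.x).reshape(-1,2)
E
python3 - <<'E'
from fit import *
q,r=fit(pailpts,[.53,.1,0,.2],[(224.3,178.5),(216.2,176.2),(232.5,180.8),(232.8,156),(215.8,150),(251.2,161.2)],
 [(275.4,286.8),(278.7,280),(272,293.7),(244.9,283.7)],
 [('b',0,.062),('b',.02,.062),('b',-.02,.062),(0,0,.08),(0,.048,.072),(0,-.048,.072)],
 [('b',0,.062),('b',-.02,.062),('b',.02,.062),(0,0,.08)])
print(q.round(4));print(r.round(1))
print('grip',pailpts(q,[('b',0,.062)]))
q,r=fit(standpts,[.57,-.15,0],[(341.2,133.5),(370.5,131),(337.5,98),(365.8,95)],
 [(231.2,167.5),(232.5,178),(239.2,158.8),(240.7,169.2)],
 [(-.02,.032,.208),(-.02,-.032,.208),(.07,.032,.208),(.07,-.032,.208)],
 [(0,-.032,.188),(0,.032,.188),(-.02,-.032,.208),(-.02,.032,.208)])
print(q.round(4));print(r.round(1))
E
```

```text
[ 0.5069  0.1129 -0.2945  0.2822]
[[ 0.  -0.4]
 [ 0.4 -0.5]
 [-0.5 -0.3]
 [-0.1 -1. ]
 [-0.6  0.4]
 [ 0.2  0.4]
 [ 0.3  0. ]
 [-0.1  0.5]
 [ 0.6 -0.3]
 [ 0.1 -1.3]]
grip [[0.44787558 0.13083517 0.07866523]]
[ 0.5437 -0.1806  0.1041]
[[ 0.   0.3]
 [-0.7  0.4]
 [-0.2 -2. ]
 [-0.4 -1.4]
 [ 0.8 -1.1]
 [ 0.2 -1.1]
 [ 0.3 -0.7]
 [-0.1 -1. ]]
```

```bash
cat > plan.py <<'E'
from fit import *
import json,sys
QP=np.array([.5069,.1129,-.2945]); QS=np.array([.5437,-.1806,.1041])
def frame(q,p,yaw_off=0,tilt=0):
    "world TCP pose for point p in frame q; tool x = frame y, z down, tilted about tool y by tilt deg"
    b=R.from_euler('z',q[2]); r=b*R.from_matrix(np.array([[0,1,0],[1,0,0],[0,0,-1.]]).T)*R.from_euler('y',tilt,degrees=True)
    return b.apply(p)+[q[0],q[1],0],r
def rows(targets,vmax=41,wmax=7,start=None):
    o=get_obs(); p,r=(o["position"],R.from_quat(o["ee_rot"])) if start is None else start
    out=[]
    for t in targets:
        P,Q=t[0],t[1]; v=t[2] if len(t)>2 else vmax
        P=np.array(P)
        n=max(int(np.ceil(np.linalg.norm(P-p)*1e3/v-.02)),int(np.ceil(np.degrees((r.inv()*Q).magnitude())/wmax-.02)),1)
        for k in range(n,0,-1):
            d=np.round(r.inv().apply((P-p)/k)*1e3); w=np.round(np.degrees((r.inv()*Q).as_rotvec())/k,0 if k>1 else 1)
            row={a:float(x) for a,x in zip(("x","y","z","ax","ay","az"),(*d,*w)) if x}
            out.append(row); p=p+r.apply(d/1e3); r=r*R.from_rotvec(np.radians(w))
    for i in range(0,len(out),5): print(json.dumps(out[i:i+5]))
    print(p.round(4),r.as_quat().round(3))
E
python3 - <<'E'
from plan import *
print(frame(QP,[0,0,0],tilt=45)[1].as_matrix()[:,2],R.from_euler('z',QP[2]).inv().apply(frame(QP,[0,0,0],tilt=45)[1].as_matrix()[:,2]))
o=get_obs();r0=R.from_quat(o["ee_rot"])
_,rg=frame(QP,[0,0,0])
rows([([.45,-.40,.36],r0),([.54,0.1,.34],rg)])
E
```

```text
[ 0.20524581  0.67666399 -0.70710678] [-2.22060018e-17  7.07106781e-01 -7.07106781e-01]
[{"x": 35.0, "y": -13.0, "z": -12.0}, {"x": 35.0, "y": -13.0, "z": -12.0}, {"x": 35.0, "y": -13.0, "z": -12.0}, {"x": 35.0, "y": -13.0, "z": -12.0}, {"x": 35.0, "y": -13.0, "z": -12.0}]
[{"x": 34.0, "y": -14.0, "z": -12.0}, {"x": 35.0, "y": -13.0, "z": -12.0}, {"x": 34.0, "y": -14.0, "z": -11.0}, {"x": 35.0, "y": -13.0, "z": -12.0}, {"x": 34.0, "y": -14.0, "z": -11.0}]
[{"x": 16.0, "y": -36.0, "z": 2.0, "az": -5.0}, {"x": 19.0, "y": -34.0, "z": 2.0, "az": -5.0}, {"x": 21.0, "y": -33.0, "z": 1.0, "az": -5.0}, {"x": 24.0, "y": -31.0, "z": 2.0, "az": -4.0}, {"x": 26.0, "y": -29.0, "z": 1.0, "az": -5.0}]
[{"x": 29.0, "y": -26.0, "z": 2.0, "az": -4.0}, {"x": 31.0, "y": -24.0, "z": 1.0, "az": -5.0}, {"x": 32.0, "y": -22.0, "z": 2.0, "az": -4.0}, {"x": 34.0, "y": -19.0, "z": 1.0, "az": -5.0}, {"x": 35.0, "y": -16.0, "z": 2.0, "az": -4.0}]
[{"x": 37.0, "y": -14.0, "z": 1.0, "az": -5.0}, {"x": 38.0, "y": -11.0, "z": 2.0, "az": -4.0}, {"x": 38.0, "y": -8.0, "z": 1.0, "ay": -0.1, "az": -5.0}]
[0.5397 0.1002 0.3403] [ 0.803  0.596 -0.    -0.   ]
```

Emit:
{"method": "apply_moves", "body": {"rows": [{"x":35,"y":-13,"z":-12},{"x":35,"y":-13,"z":-12},{"x":35,"y":-13,"z":-12},{"x":35,"y":-13,"z":-12},{"x":35,"y":-13,"z":-12}]}}

```text
invalid input at $.rows[0]: expected keys x, y, z, ax, ay, az, gripper
```

Emit:
{"method": "apply_moves", "body": {"rows": [{"x":34,"y":-14,"z":-12,"gripper":1},{"x":35,"y":-13,"z":-12},{"x":34,"y":-14,"z":-11},{"x":35,"y":-13,"z":-12},{"x":34,"y":-14,"z":-11}]}}

```text
invalid input at $.rows[0]: expected keys x, y, z, ax, ay, az, gripper
```

Emit:
{"method": "apply_moves", "body": {"rows": [{"x":16,"y":-36,"z":2,"az":-5},{"x":19,"y":-34,"z":2,"az":-5},{"x":21,"y":-33,"z":1,"az":-5},{"x":24,"y":-31,"z":2,"az":-4},{"x":26,"y":-29,"z":1,"az":-5}]}}

```text
invalid input at $.rows[0]: expected keys x, y, z, ax, ay, az, gripper
```

Emit:
{"method": "apply_moves", "body": {"rows": [{"x":29,"y":-26,"z":2,"az":-4},{"x":31,"y":-24,"z":1,"az":-5},{"x":32,"y":-22,"z":2,"az":-4},{"x":34,"y":-19,"z":1,"az":-5},{"x":35,"y":-16,"z":2,"az":-4}]}}

```text
invalid input at $.rows[0]: expected keys x, y, z, ax, ay, az, gripper
```

Emit:
{"method": "apply_moves", "body": {"rows": [{"x":37,"y":-14,"z":1,"az":-5},{"x":38,"y":-11,"z":2,"az":-4},{"x":38,"y":-8,"z":1,"az":-5},{},{}]}}

```text
invalid input at $.rows[0]: expected keys x, y, z, ax, ay, az, gripper
```

All keys are required.

Emit:
{"method": "apply_moves", "body": {"rows": [{"x":35,"y":-13,"z":-12,"ax":0,"ay":0,"az":0,"gripper":1},{"x":35,"y":-13,"z":-12,"ax":0,"ay":0,"az":0,"gripper":1},{"x":35,"y":-13,"z":-12,"ax":0,"ay":0,"az":0,"gripper":1},{"x":35,"y":-13,"z":-12,"ax":0,"ay":0,"az":0,"gripper":1},{"x":35,"y":-13,"z":-12,"ax":0,"ay":0,"az":0,"gripper":1}]}}

```text
clock: 0.52
position: [0.2991, -0.5041, 0.3026]
ee_rot: [0.993, 0.115, -0.0, -0.0]
ft_force: [0.9, -1.2, -0.3]
grip_width: 0.299
grasp_force: 0.0
```

Emit:
{"method": "apply_moves", "body": {"rows": [{"x":34,"y":-14,"z":-12,"ax":0,"ay":0,"az":0,"gripper":1},{"x":35,"y":-13,"z":-12,"ax":0,"ay":0,"az":0,"gripper":1},{"x":34,"y":-14,"z":-11,"ax":0,"ay":0,"az":0,"gripper":1},{"x":35,"y":-13,"z":-12,"ax":0,"ay":0,"az":0,"gripper":1},{"x":34,"y":-14,"z":-11,"ax":0,"ay":0,"az":0,"gripper":1}]}}

```text
clock: 0.93
position: [0.4512, -0.3988, 0.3608]
ee_rot: [0.993, 0.115, -0.0, -0.0]
ft_force: [0.6, -1.1, -1.0]
grip_width: -0.002
grasp_force: 0.0
```

Emit:
{"method": "apply_moves", "body": {"rows": [{"x":16,"y":-36,"z":2,"ax":0,"ay":0,"az":-5,"gripper":1},{"x":19,"y":-34,"z":2,"ax":0,"ay":0,"az":-5,"gripper":1},{"x":21,"y":-33,"z":1,"ax":0,"ay":0,"az":-5,"gripper":1},{"x":24,"y":-31,"z":2,"ax":0,"ay":0,"az":-4,"gripper":1},{"x":26,"y":-29,"z":1,"ax":0,"ay":0,"az":-5,"gripper":1}]}}

```text
clock: 1.35
position: [0.484, -0.2055, 0.3518]
ee_rot: [0.947, 0.32, -0.0, -0.0]
ft_force: [1.1, -0.3, 0.3]
grip_width: 0.003
grasp_force: 0.0
```

Emit:
{"method": "apply_moves", "body": {"rows": [{"x":29,"y":-26,"z":2,"ax":0,"ay":0,"az":-4,"gripper":1},{"x":31,"y":-24,"z":1,"ax":0,"ay":0,"az":-5,"gripper":1},{"x":32,"y":-22,"z":2,"ax":0,"ay":0,"az":-4,"gripper":1},{"x":34,"y":-19,"z":1,"ax":0,"ay":0,"az":-5,"gripper":1},{"x":35,"y":-16,"z":2,"ax":0,"ay":0,"az":-4,"gripper":1}]}}

```text
clock: 1.77
position: [0.5193, -0.0144, 0.3443]
ee_rot: [0.869, 0.496, -0.0, 0.0]
ft_force: [0.8, 0.0, 0.1]
grip_width: 0.002
grasp_force: 0.0
```

Emit:
{"method": "apply_moves", "body": {"rows": [{"x":37,"y":-14,"z":1,"ax":0,"ay":0,"az":-5,"gripper":1},{"x":38,"y":-11,"z":2,"ax":0,"ay":0,"az":-4,"gripper":1},{"x":38,"y":-8,"z":1,"ax":0,"ay":0,"az":-5,"gripper":1},{"x":0,"y":0,"z":0,"ax":0,"ay":0,"az":0,"gripper":1}]}}

```text
clock: 2.1
position: [0.5387, 0.1086, 0.3398]
ee_rot: [0.798, 0.602, 0.001, -0.002]
ft_force: [0.2, 1.8, 0.8]
grip_width: -0.002
grasp_force: 0.0
```

```bash
sed -i 's/for a,x in zip(("x","y","z","ax","ay","az"),(\*d,\*w)) if x}/for a,x in zip(("x","y","z","ax","ay","az"),(*d,*w))}; row["gripper"]=GR/; s/^import json,sys/import json,sys\nGR=1/' plan.py
python3 - <<'E'
from plan import *
print(frame(QP,[0,0,0],tilt=-45)[1].as_matrix()[:,2])
rows([frame(QP,[-.047,.16,.2],tilt=-45),frame(QP,[-.047,.118,.122],tilt=-45)])
E
```

```text
[-0.20524581 -0.67666399 -0.70710678]
[{"x": 22.0, "y": -11.0, "z": 20.0, "ax": 0.0, "ay": -6.0, "az": 0.0, "gripper": 1}, {"x": 24.0, "y": -11.0, "z": 18.0, "ax": 0.0, "ay": -7.0, "az": 0.0, "gripper": 1}, {"x": 26.0, "y": -11.0, "z": 14.0, "ax": 0.0, "ay": -6.0, "az": 0.0, "gripper": 1}, {"x": 28.0, "y": -11.0, "z": 12.0, "ax": 0.0, "ay": -7.0, "az": 0.0, "gripper": 1}, {"x": 29.0, "y": -11.0, "z": 8.0, "ax": 0.0, "ay": -6.0, "az": 0.0, "gripper": 1}]
[{"x": 29.0, "y": -10.0, "z": 5.0, "ax": 0.0, "ay": -7.0, "az": 0.0, "gripper": 1}, {"x": 30.0, "y": -11.0, "z": 2.0, "ax": 0.5, "ay": -6.2, "az": 0.8, "gripper": 1}, {"x": 9.0, "y": 0.0, "z": 28.0, "ax": 0.0, "ay": 0.0, "az": -0.0, "gripper": 1}, {"x": 8.0, "y": 0.0, "z": 28.0, "ax": 0.0, "ay": 0.0, "az": -0.0, "gripper": 1}, {"x": 9.0, "y": 0.0, "z": 29.0, "ax": 0.0, "ay": 0.0, "az": -0.0, "gripper": 1}]
[0.4961 0.2393 0.1216] [ 0.742  0.55  -0.307  0.228]
```

Emit:
{"method": "apply_moves", "body": {"rows": [{"x":22,"y":-11,"z":20,"ax":0,"ay":-6,"az":0,"gripper":1},{"x":24,"y":-11,"z":18,"ax":0,"ay":-7,"az":0,"gripper":1},{"x":26,"y":-11,"z":14,"ax":0,"ay":-6,"az":0,"gripper":1},{"x":28,"y":-11,"z":12,"ax":0,"ay":-7,"az":0,"gripper":1},{"x":29,"y":-11,"z":8,"ax":0,"ay":-6,"az":0,"gripper":1}]}}

```text
clock: 2.52
position: [0.5192, 0.2236, 0.2392]
ee_rot: [0.771, 0.572, -0.223, 0.167]
ft_force: [1.5, -0.4, 0.1]
grip_width: -0.002
grasp_force: 0.0
```

Emit:
{"method": "apply_moves", "body": {"rows": [{"x":29,"y":-10,"z":5,"ax":0,"ay":-7,"az":0,"gripper":1},{"x":30,"y":-11,"z":2,"ax":0.5,"ay":-6.2,"az":0.8,"gripper":1},{"x":9,"y":0,"z":28,"ax":0,"ay":0,"az":0,"gripper":1},{"x":8,"y":0,"z":28,"ax":0,"ay":0,"az":0,"gripper":1},{"x":9,"y":0,"z":29,"ax":0,"ay":0,"az":0,"gripper":1}]}}

```text
clock: 2.93
position: [0.4989, 0.2306, 0.1203]
ee_rot: [0.746, 0.547, -0.307, 0.225]
ft_force: [1.1, -0.8, -0.0]
grip_width: -0.001
grasp_force: 0.0
```

```bash
python3 - <<'E'
from plan import *
T=lambda x,z:frame(QP,[x,.048,z],tilt=-45)+(18,)
rows([T(-.047,.052)])
save("side","pics/s1.png");save("top","pics/t1.png")
o=get_obs();print(o["position"],R.from_quat(o["ee_rot"]).as_matrix()[:,2],frame(QP,[-.047,.118,.122],tilt=-45)[0])
print(proj("top",[o["position"]]),proj("side",[o["position"]]))
E
python3 crop.py pics/z1.png pics/t1.png 185 125 pics/t1.png 165 100  pics/s1.png 210 255 pics/s1.png 230 240
```

```text
[{"x": 1.0, "y": -1.0, "z": 15.0, "ax": -0.0, "ay": -0.0, "az": -0.0, "gripper": 1}, {"x": 1.0, "y": -1.0, "z": 15.0, "ax": -0.0, "ay": -0.0, "az": -0.0, "gripper": 1}, {"x": 0.0, "y": -1.0, "z": 16.0, "ax": -0.0, "ay": -0.0, "az": -0.0, "gripper": 1}, {"x": 1.0, "y": -1.0, "z": 15.0, "ax": -0.0, "ay": -0.0, "az": -0.0, "gripper": 1}, {"x": 0.0, "y": -0.0, "z": 16.0, "ax": -0.0, "ay": -0.0, "az": -0.0, "gripper": 1}]
[{"x": 1.0, "y": -1.0, "z": 15.0, "ax": -0.4, "ay": -0.2, "az": -0.4, "gripper": 1}]
[0.4756 0.173  0.0521] [ 0.742  0.55  -0.307  0.228]
[0.49864739 0.22611808 0.11867242] [-0.21706317 -0.67417467 -0.70595474] [0.49617432 0.23946208 0.122     ]
[[182.30689553 152.93724328]] [[244.34190254 304.84433979]]
```

View pics/z1.png

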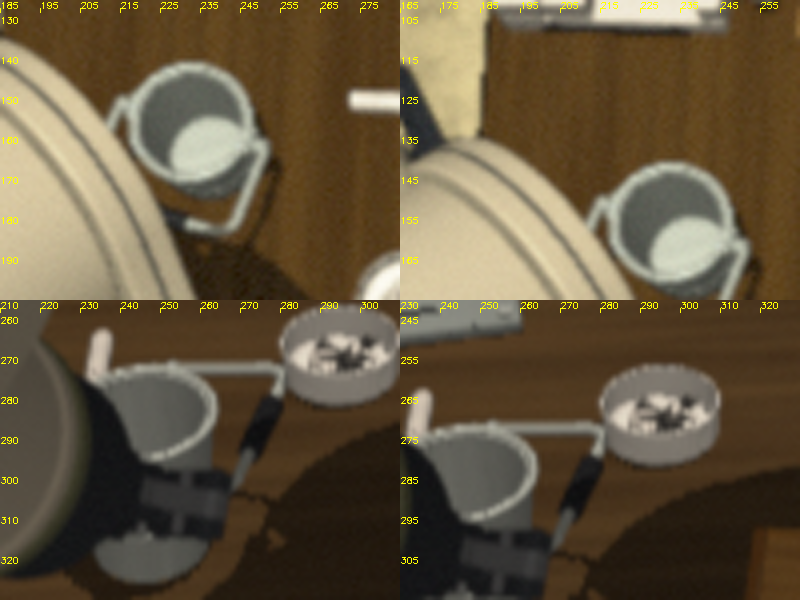

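Run:
```python
from plan import *
o=get_obs();p=o["position"];M=R.from_quat(o["ee_rot"]).as_matrix()
for d in(.04,-.04):
  for e in(.04,-.04): print(proj("side",[p-.062*M[:,2]+d*M[:,1]+e*M[:,0]]).round(0))
T=lambda x,z:frame(QP,[x,.048,z],tilt=-45)+(18,)
rows([T(-.047,.052)])
```

```text
[[202. 324.]]
[[213. 272.]]
[[251. 331.]]
[[261. 278.]]
[{"x": 1.0, "y": -1.0, "z": 18.0, "ax": -0.0, "ay": 0.0, "az": -0.0, "gripper": 1}, {"x": 1.0, "y": -1.0, "z": 18.0, "ax": -0.0, "ay": 0.0, "az": -0.0, "gripper": 1}, {"x": 1.0, "y": -1.0, "z": 17.0, "ax": -0.0, "ay": 0.0, "az": -0.0, "gripper": 1}, {"x": 2.0, "y": -1.0, "z": 18.0, "ax": -0.0, "ay": 0.0, "az": -0.0, "gripper": 1}, {"x": 1.0, "y": -1.0, "z": 17.0, "ax": -0.7, "ay": 0.1, "az": -0.5, "gripper": 1}]
[0.4761 0.1724 0.0523] [ 0.742  0.55  -0.307  0.228]
```

Emit:
{"method": "apply_moves", "body": {"rows": [{"x":1,"y":-1,"z":18,"ax":0,"ay":0,"az":0,"gripper":1},{"x":1,"y":-1,"z":18,"ax":0,"ay":0,"az":0,"gripper":1},{"x":1,"y":-1,"z":17,"ax":0,"ay":0,"az":0,"gripper":1},{"x":2,"y":-1,"z":18,"ax":0,"ay":0,"az":0,"gripper":1},{"x":1,"y":-1,"z":17,"ax":-0.7,"ay":0,"az":-0.5,"gripper":1}]}}

```text
clock: 3.45
position: [0.4786, 0.1754, 0.0564]
ee_rot: [0.744, 0.55, -0.304, 0.228]
ft_force: [-0.2, 0.0, -0.1]
grip_width: 0.002
grasp_force: 0.0
```

```bash
python3 - <<'E'
from plan import *
def T(a,off=.018):
    a=np.radians(a);r=.045
    return frame(QP,[-r*np.cos(a)-off*np.sin(a),.048,.072+r*np.sin(a)-off*np.cos(a)],tilt=-45)+(12,)
save("side","pics/s2.png");save("top","pics/t2.png")
o=get_obs();print(o["clock"],o["position"],o["ft_force"])
rows([T(a) for a in (6,20,35,50,65,80,87)])
E
python3 crop.py pics/z2.png pics/t2.png 185 125 pics/t2.png 190 130  pics/s2.png 210 255 pics/s2.png 200 240
```

```text
3.55 [0.47743595 0.17420765 0.05566515] [-0.50666249  0.09208228 -0.06167518]
[{"x": -4.0, "y": -1.0, "z": -1.0, "ax": 0.1, "ay": -0.2, "az": -0.1, "gripper": 1}, {"x": -8.0, "y": -1.0, "z": -8.0, "ax": 0.0, "ay": 0.0, "az": -0.0, "gripper": 1}, {"x": -4.0, "y": 0.0, "z": -4.0, "ax": 0.0, "ay": 0.0, "az": -0.0, "gripper": 1}, {"x": -5.0, "y": 1.0, "z": -5.0, "ax": 0.0, "ay": 0.0, "az": -0.0, "gripper": 1}, {"x": -4.0, "y": 2.0, "z": -4.0, "ax": 0.0, "ay": 0.0, "az": -0.0, "gripper": 1}]
[{"x": -4.0, "y": 2.0, "z": -4.0, "ax": 0.0, "ay": 0.0, "az": -0.0, "gripper": 1}, {"x": -4.0, "y": 4.0, "z": -4.0, "ax": 0.0, "ay": 0.0, "az": -0.0, "gripper": 1}, {"x": -3.0, "y": 4.0, "z": -4.0, "ax": 0.0, "ay": 0.0, "az": -0.0, "gripper": 1}, {"x": -3.0, "y": 5.0, "z": -3.0, "ax": 0.0, "ay": 0.0, "az": -0.0, "gripper": 1}, {"x": -3.0, "y": 4.0, "z": -2.0, "ax": 0.0, "ay": 0.0, "az": -0.0, "gripper": 1}]
[{"x": -2.0, "y": 6.0, "z": -2.0, "ax": 0.0, "ay": 0.0, "az": -0.0, "gripper": 1}]
[0.5016 0.1646 0.1158] [ 0.742  0.55  -0.307  0.228]
```

View pics/z2.png

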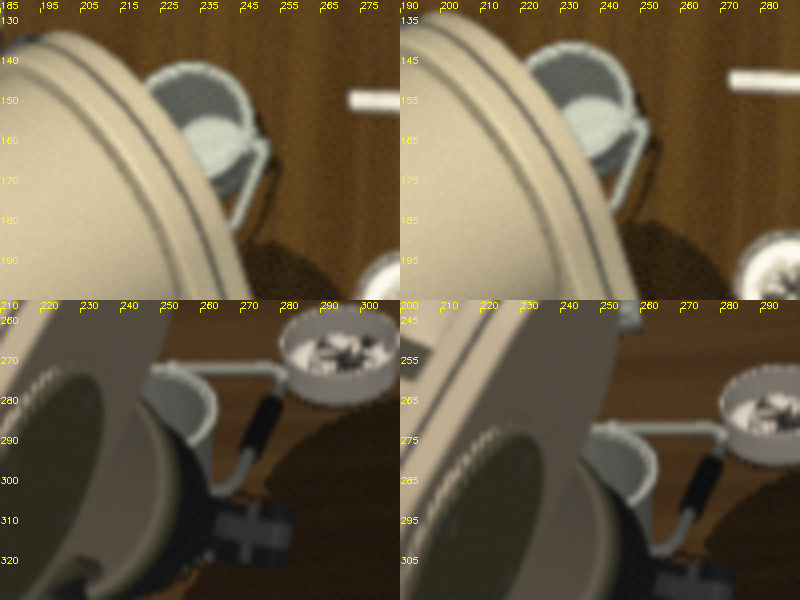

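Inserted: the bail's near corner is unmoved at (265,301) and the wrist force is zero, so the fingers are below the wire. I'll raise it along the arc.

Emit:
{"method": "apply_moves", "body": {"rows": [{"x":-4,"y":-1,"z":-1,"ax":0,"ay":0,"az":0,"gripper":1},{"x":-8,"y":-1,"z":-8,"ax":0,"ay":0,"az":0,"gripper":1},{"x":-4,"y":0,"z":-4,"ax":0,"ay":0,"az":0,"gripper":1},{"x":-5,"y":1,"z":-5,"ax":0,"ay":0,"az":0,"gripper":1},{"x":-4,"y":2,"z":-4,"ax":0,"ay":0,"az":0,"gripper":1}]}}

```text
clock: 3.97
position: [0.4785, 0.1741, 0.0909]
ee_rot: [0.744, 0.551, -0.303, 0.228]
ft_force: [0.2, -0.1, -1.1]
grip_width: 0.003
grasp_force: 0.3
```

Emit:
{"method": "apply_moves", "body": {"rows": [{"x":-4,"y":2,"z":-4,"ax":0,"ay":0,"az":0,"gripper":1},{"x":-4,"y":4,"z":-4,"ax":0,"ay":0,"az":0,"gripper":1},{"x":-3,"y":4,"z":-4,"ax":0,"ay":0,"az":0,"gripper":1},{"x":-3,"y":5,"z":-3,"ax":0,"ay":0,"az":0,"gripper":1},{"x":-3,"y":4,"z":-2,"ax":0,"ay":0,"az":0,"gripper":1}]}}

```text
clock: 4.38
position: [0.4968, 0.1674, 0.1138]
ee_rot: [0.743, 0.55, -0.304, 0.228]
ft_force: [-0.8, 0.4, -1.0]
grip_width: 0.004
grasp_force: 0.2
```

Emit:
{"method": "apply_moves", "body": {"rows": [{"x":-2,"y":4,"z":-2,"ax":0,"ay":0,"az":0,"gripper":1},{"x":0,"y":0,"z":0,"ax":0,"ay":0,"az":0,"gripper":1},{"x":0,"y":0,"z":0,"ax":0,"ay":0,"az":0,"gripper":1}]}}

```text
clock: 4.63
position: [0.5001, 0.1662, 0.1162]
ee_rot: [0.743, 0.55, -0.304, 0.228]
ft_force: [0.1, 0.3, -0.0]
grip_width: 0.003
grasp_force: 0.0
```

```bash
python3 - <<'E'
from plan import *
save("side","pics/s3.png");save("top","pics/t3.png")
o=get_obs();print(o["clock"],o["position"],o["ft_force"])
p=R.from_euler('z',-QP[2]).apply(o["position"]-[QP[0],QP[1],0]);print(p)
E
python3 crop.py pics/z3.png pics/t3.png 185 125 pics/t3.png 230 130  pics/s3.png 210 240 pics/s3.png 230 200
```

```text
4.7333 [0.49969659 0.16640153 0.11595562] [ 0.20024193  0.62702367 -0.88113173]
[-0.02242271  0.04910728  0.11595562]
```

View pics/z3.png

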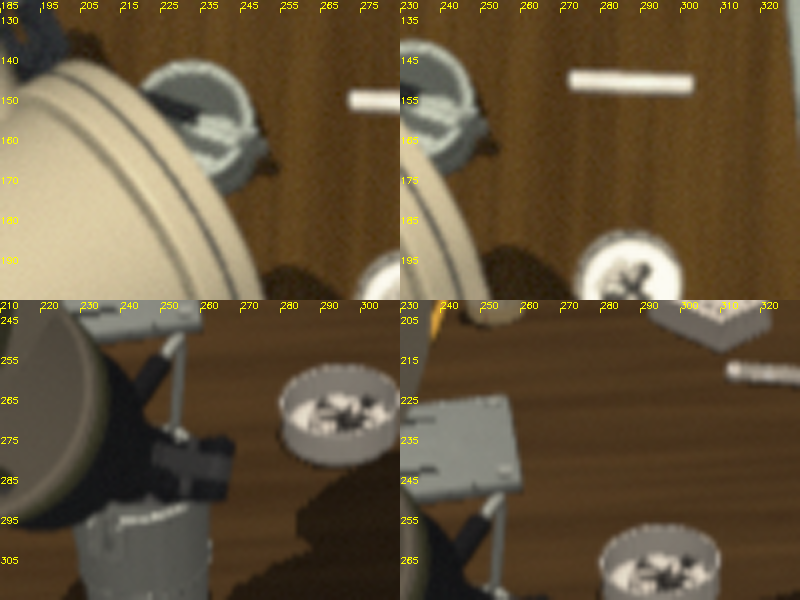

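The bail is up: its sleeve lies across the pail mouth in the top view, right end near (233,154), and the far top corner is at (253,248) in the side view. Next I check the angle numerically.

Run:
```python
from plan import *
for b in(1.4,1.5,1.6,1.7,1.8):
    q=[*QP,b];print(b,proj("side",pailpts(q,[('b',-.045,.062),('b',-.02,.062)])).round(1).tolist(),proj("top",pailpts(q,[('b',-.02,.062),('b',-.046,.06)])).round(1).tolist())
print(proj("side",pailpts([*QP,0],[(0,-.048,.072)])))
rows([frame(QP,[-.0235,.118,.185],tilt=-45)])
```

```text
1.4 [[260.9, 249.0], [256.8, 256.1]] [[233.8, 159.4], [244.4, 162.5]]
1.5 [[257.9, 247.9], [253.8, 255.0]] [[234.5, 156.8], [245.1, 160.1]]
1.6 [[254.9, 247.1], [250.7, 254.1]] [[235.3, 154.3], [245.8, 157.7]]
1.7 [[251.9, 246.5], [247.6, 253.5]] [[236.1, 151.9], [246.6, 155.3]]
1.8 [[248.9, 246.2], [244.5, 253.1]] [[237.0, 149.5], [247.5, 153.0]]
[[253.39158797 271.2872156 ]]
[{"x": 0.0, "y": -0.0, "z": -33.0, "ax": 0.0, "ay": -0.0, "az": -0.0, "gripper": 1}, {"x": 0.0, "y": -0.0, "z": -32.0, "ax": 0.0, "ay": -0.0, "az": -0.0, "gripper": 1}, {"x": 0.0, "y": -1.0, "z": -33.0, "ax": 0.2, "ay": -0.3, "az": -0.1, "gripper": 1}]
[0.5185 0.2327 0.1856] [ 0.742  0.55  -0.307  0.228]
```

Emit:
{"method": "apply_moves", "body": {"rows": [{"x":0,"y":3,"z":0,"ax":0,"ay":0,"az":0,"gripper":1},{"x":0,"y":0,"z":0,"ax":0,"ay":0,"az":0,"gripper":1},{"x":0,"y":-3,"z":0,"ax":0,"ay":0,"az":0,"gripper":1},{"x":0,"y":0,"z":-30,"ax":0,"ay":0,"az":0,"gripper":1},{"x":0,"y":0,"z":-35,"ax":0,"ay":0,"az":0,"gripper":1}]}}

```text
clock: 5.15
position: [0.5124, 0.2087, 0.1619]
ee_rot: [0.743, 0.55, -0.306, 0.228]
ft_force: [0.6, 0.4, 0.5]
grip_width: 0.002
grasp_force: 0.0
```

Emit:
{"method": "apply_moves", "body": {"rows": [{"x":0,"y":0,"z":-35,"ax":0,"ay":0,"az":0,"gripper":1},{"x":0,"y":0,"z":-30,"ax":0,"ay":7,"az":0,"gripper":1},{"x":0,"y":0,"z":-30,"ax":0,"ay":7,"az":0,"gripper":0.3},{"x":0,"y":0,"z":-10,"ax":0,"ay":7,"az":0,"gripper":0.3},{"x":0,"y":0,"z":0,"ax":0,"ay":7,"az":0,"gripper":0.3}]}}

```text
clock: 5.57
position: [0.5329, 0.2803, 0.2441]
ee_rot: [0.795, 0.591, -0.11, 0.086]
ft_force: [0.3, -0.8, -0.7]
grip_width: 0.418
grasp_force: 0.0
```

Run:
```python
from plan import *
import plan; plan.GR=.3
o=get_obs();print(o["clock"],o["position"],o["ft_force"],o["grip_width"])
rows([frame(QP,[-.06,.02,.24])])
```

```text
5.5667 [0.53288564 0.28028417 0.24405116] [ 0.29476853 -0.813282   -0.740857  ] 0.4179444336719811
[{"x": -35.0, "y": -9.0, "z": 11.0, "ax": 0.0, "ay": 4.0, "az": 0.0, "gripper": 0.3}, {"x": -36.0, "y": -9.0, "z": 9.0, "ax": 0.0, "ay": 4.0, "az": 0.0, "gripper": 0.3}, {"x": -36.0, "y": -9.0, "z": 6.0, "ax": 0.0, "ay": 4.0, "az": 0.0, "gripper": 0.3}, {"x": -37.0, "y": -10.0, "z": 3.0, "ax": 0.4, "ay": 4.1, "az": 0.2, "gripper": 0.3}]
[0.4551 0.1498 0.2405] [ 0.803  0.595  0.    -0.   ]
```

```bash
python3 - <<'E'
from plan import *
save("side","pics/s4.png");save("top","pics/t4.png")
E
python3 crop.py pics/z4.png pics/t4.png 185 125 pics/t4.png 310 88  pics/s4.png 200 240 pics/s4.png 180 150
```

```text
(no output)
```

View pics/z4.png

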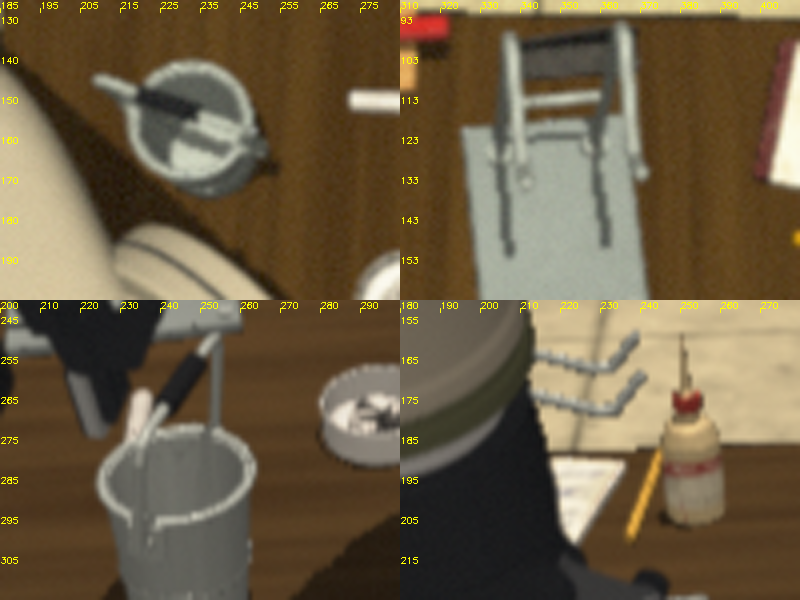

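Clean view: the sleeve runs from (219,148) to (235,154) in the top picture and from (252.5,252) to (241,267) in the side one. The pail stands level and is essentially unmoved.

Run:
```python
from plan import *
import plan; plan.GR=.3
q,r=fit(pailpts,[*QP,1.65],[(227.1,150.9),(219.2,148),(235,153.7),(232.6,156)],[(246.6,259.4),(252.5,251.7),(240.7,267),(244.1,284)],
 [('b',0,.062),('b',.02,.062),('b',-.02,.062),(0,0,.08)],[('b',0,.062),('b',-.02,.062),('b',.02,.062),(0,0,.08)])
print(q.round(4));print(r.round(1).tolist());g=pailpts(q,[('b',0,.062)])[0];print(g,tri((227.1,150.9),(246.6,259.4)))
Q=[g[0],g[1],q[2]];np.save("Q.npy",Q)
rows([frame(Q,[0,0,.24]),frame(Q,[0,0,.170]),frame(Q,[0,0,g[2]-.008])+(20,)])
```

```text
[ 0.5065  0.1133 -0.4075  1.6325]
[[-0.0, 0.2], [0.3, -0.2], [-0.3, 0.7], [-0.1, -0.8], [-0.4, 0.7], [-1.7, 2.7], [0.6, -1.0], [1.1, -1.5]]
[0.50005472 0.11605419 0.13360547] [0.49964635 0.11573874 0.13501026]
[{"x": -38.0, "y": 3.0, "z": 12.0, "ax": 0.0, "ay": 4.0, "az": 2.0, "gripper": 0.3}, {"x": -39.0, "y": 5.0, "z": 10.0, "ax": 0.0, "ay": 4.0, "az": 1.0, "gripper": 0.3}, {"x": -40.0, "y": 6.0, "z": 7.0, "ax": 1.0, "ay": 4.0, "az": 2.0, "gripper": 0.3}, {"x": -39.0, "y": 7.0, "z": 4.0, "ax": 0.5, "ay": 4.3, "az": 1.2, "gripper": 0.3}, {"x": -0.0, "y": -0.0, "z": 35.0, "ax": -0.0, "ay": -0.0, "az": -0.0, "gripper": 0.3}]
[{"x": -0.0, "y": -0.0, "z": 35.0, "ax": -0.0, "ay": -0.0, "az": -0.0, "gripper": 0.3}, {"x": -0.0, "y": -0.0, "z": 15.0, "ax": -0.0, "ay": -0.0, "az": -0.0, "gripper": 0.3}, {"x": -0.0, "y": -0.0, "z": 15.0, "ax": -0.0, "ay": -0.0, "az": -0.0, "gripper": 0.3}, {"x": -0.0, "y": -0.0, "z": 14.0, "ax": -0.0, "ay": -0.0, "az": -0.0, "gripper": 0.3}]
[0.5003 0.1163 0.1256] [ 0.836  0.549  0.    -0.   ]
```

Emit:
{"method": "apply_moves", "body": {"rows": [{"x":-38,"y":3,"z":8,"ax":0,"ay":4,"az":2,"gripper":0.3},{"x":-39,"y":5,"z":8,"ax":0,"ay":4,"az":1,"gripper":0.3},{"x":-40,"y":6,"z":7,"ax":1,"ay":4,"az":2,"gripper":0.3},{"x":-39,"y":7,"z":4,"ax":0.5,"ay":4.3,"az":1.2,"gripper":0.3},{"x":0,"y":0,"z":0,"ax":0,"ay":0,"az":0,"gripper":0.3}]}}

```text
clock: 6.08
position: [0.4996, 0.1062, 0.242]
ee_rot: [0.84, 0.543, -0.006, 0.0]
ft_force: [2.0, -1.5, -0.4]
grip_width: 0.701
grasp_force: 0.0
```

Emit:
{"method": "apply_moves", "body": {"rows": [{"x":0,"y":0,"z":0,"ax":0,"ay":0,"az":0,"gripper":0.3},{"x":0,"y":0,"z":0,"ax":0,"ay":0,"az":0,"gripper":0.3}]}}

```text
clock: 6.25
position: [0.4996, 0.1201, 0.2432]
ee_rot: [0.834, 0.551, -0.005, -0.0]
ft_force: [-0.3, 1.0, 0.0]
grip_width: 0.702
grasp_force: 0.0
```

Run:
```python
from plan import *
import plan; plan.GR=.3
Q=np.load("Q.npy");Q[2]=-.39
rows([frame(Q,[0,0,.190]),frame(Q,[0,0,.126])+(20,)])
```

```text
[{"x": -2.0, "y": 1.0, "z": 27.0, "ax": -0.0, "ay": 0.0, "az": -0.0, "gripper": 0.3}, {"x": -1.0, "y": 1.0, "z": 26.0, "ax": -0.4, "ay": 0.4, "az": -0.8, "gripper": 0.3}, {"x": -0.0, "y": 0.0, "z": 16.0, "ax": 0.0, "ay": 0.0, "az": 0.0, "gripper": 0.3}, {"x": -0.0, "y": 0.0, "z": 16.0, "ax": 0.0, "ay": 0.0, "az": 0.0, "gripper": 0.3}, {"x": -0.0, "y": 0.0, "z": 16.0, "ax": 0.0, "ay": 0.0, "az": 0.0, "gripper": 0.3}]
[{"x": -0.0, "y": 0.0, "z": 16.0, "ax": 0.0, "ay": 0.0, "az": 0.0, "gripper": 0.3}]
[0.4999 0.1163 0.1263] [0.83  0.557 0.    0.   ]
```

Emit:
{"method": "apply_moves", "body": {"rows": [{"x":-2,"y":1,"z":27,"ax":0,"ay":0,"az":0,"gripper":0.3},{"x":-1,"y":1,"z":26,"ax":-0.4,"ay":0.4,"az":-0.8,"gripper":0.3},{"x":0,"y":0,"z":16,"ax":0,"ay":0,"az":0,"gripper":0.3},{"x":0,"y":0,"z":16,"ax":0,"ay":0,"az":0,"gripper":0.3},{"x":0,"y":0,"z":16,"ax":0,"ay":0,"az":0,"gripper":0.3}]}}

```text
clock: 6.67
position: [0.4998, 0.1198, 0.1411]
ee_rot: [0.829, 0.56, 0.0, -0.0]
ft_force: [0.2, -0.8, 0.4]
grip_width: 0.702
grasp_force: 0.0
```

Emit:
{"method": "apply_moves", "body": {"rows": [{"x":0,"y":0,"z":16,"ax":0,"ay":0,"az":0,"gripper":0.3},{"x":0,"y":0,"z":0,"ax":0,"ay":0,"az":0,"gripper":0.5},{"x":0,"y":0,"z":0,"ax":0,"ay":0,"az":0,"gripper":0.6},{"x":0,"y":0,"z":0,"ax":0,"ay":0,"az":0,"gripper":0.7},{"x":0,"y":0,"z":0,"ax":0,"ay":0,"az":0,"gripper":0.8}]}}

```text
clock: 7.08
position: [0.5011, 0.1176, 0.1275]
ee_rot: [0.83, 0.558, 0.002, 0.001]
ft_force: [-0.9, 0.3, 0.2]
grip_width: 0.203
grasp_force: 0.0
```

Emit:
{"method": "apply_moves", "body": {"rows": [{"x":0,"y":0,"z":0,"ax":0,"ay":0,"az":0,"gripper":1},{"x":0,"y":0,"z":0,"ax":0,"ay":0,"az":0,"gripper":1},{"x":0,"y":0,"z":0,"ax":0,"ay":0,"az":0,"gripper":1},{"x":0,"y":0,"z":0,"ax":0,"ay":0,"az":0,"gripper":1}], "newtons": 40}}

```text
clock: 7.42
position: [0.5012, 0.1169, 0.1275]
ee_rot: [0.83, 0.557, 0.002, 0.001]
ft_force: [-0.5, 1.3, 6.4]
grip_width: 0.126
grasp_force: 39.0
```

Emit:
{"method": "apply_moves", "body": {"rows": [{"x":0,"y":0,"z":-8,"ax":0,"ay":0,"az":0,"gripper":1},{"x":0,"y":0,"z":-14,"ax":0,"ay":0,"az":0,"gripper":1},{"x":0,"y":0,"z":-14,"ax":0,"ay":0,"az":0,"gripper":1},{"x":0,"y":0,"z":-14,"ax":0,"ay":0,"az":0,"gripper":1},{"x":0,"y":0,"z":-14,"ax":0,"ay":0,"az":0,"gripper":1}]}}

```text
clock: 7.83
position: [0.4998, 0.1159, 0.1911]
ee_rot: [0.831, 0.557, 0.001, 0.0]
ft_force: [-0.7, -0.1, -3.1]
grip_width: 0.125
grasp_force: 39.0
```

Emit:
{"method": "apply_moves", "body": {"rows": [{"x":0,"y":0,"z":-14,"ax":0,"ay":0,"az":0,"gripper":1},{"x":0,"y":0,"z":-10,"ax":0,"ay":0,"az":0,"gripper":1},{"x":0,"y":0,"z":-4,"ax":0,"ay":0,"az":0,"gripper":1},{"x":0,"y":0,"z":0,"ax":0,"ay":0,"az":0,"gripper":1},{"x":0,"y":0,"z":0,"ax":0,"ay":0,"az":0,"gripper":1}]}}

```text
clock: 8.25
position: [0.5001, 0.1161, 0.2179]
ee_rot: [0.831, 0.557, 0.001, 0.0]
ft_force: [-0.5, -0.6, -3.7]
grip_width: 0.122
grasp_force: 39.1
```

Run:
```python
from plan import *
o=get_obs();print(o["position"],o["ft_force"],o["grasp_force"],o["grip_width"])
rows([frame(QS,[-.07,0,.219])+(18,)],wmax=2.5)
```

```text
[0.50005266 0.11609819 0.21792702] [-0.47316302 -0.57463282 -3.74637639] 39.068246483802795 0.12212854768567273
[{"x": -17.0, "y": 5.0, "z": -0.0, "ax": 0.0, "ay": -0.0, "az": -2.0, "gripper": 1}, {"x": -17.0, "y": 5.0, "z": -0.0, "ax": 0.0, "ay": -0.0, "az": -2.0, "gripper": 1}, {"x": -17.0, "y": 4.0, "z": -0.0, "ax": 0.0, "ay": -0.0, "az": -2.0, "gripper": 1}, {"x": -18.0, "y": 4.0, "z": -0.0, "ax": 0.0, "ay": -0.0, "az": -2.0, "gripper": 1}, {"x": -18.0, "y": 3.0, "z": -0.0, "ax": 0.0, "ay": -0.0, "az": -2.0, "gripper": 1}]
[{"x": -18.0, "y": 2.0, "z": -0.0, "ax": 0.0, "ay": -0.0, "az": -2.0, "gripper": 1}, {"x": -18.0, "y": 2.0, "z": -0.0, "ax": 0.0, "ay": -0.0, "az": -1.0, "gripper": 1}, {"x": -18.0, "y": 1.0, "z": -0.0, "ax": 0.0, "ay": -0.0, "az": -2.0, "gripper": 1}, {"x": -18.0, "y": 1.0, "z": -0.0, "ax": 0.0, "ay": -0.0, "az": -1.0, "gripper": 1}, {"x": -18.0, "y": 0.0, "z": -0.0, "ax": 0.0, "ay": -0.0, "az": -2.0, "gripper": 1}]
[{"x": -18.0, "y": -0.0, "z": -0.0, "ax": 0.0, "ay": -0.0, "az": -1.0, "gripper": 1}, {"x": -18.0, "y": -0.0, "z": -0.0, "ax": 0.0, "ay": -0.0, "az": -2.0, "gripper": 1}, {"x": -18.0, "y": -1.0, "z": -0.0, "ax": 0.0, "ay": -0.0, "az": -1.0, "gripper": 1}, {"x": -18.0, "y": -2.0, "z": -0.0, "ax": 0.0, "ay": -0.0, "az": -2.0, "gripper": 1}, {"x": -18.0, "y": -2.0, "z": -0.0, "ax": 0.0, "ay": -0.0, "az": -1.0, "gripper": 1}]
[{"x": -17.0, "y": -2.0, "z": -1.0, "ax": 0.0, "ay": 0.0, "az": -2.0, "gripper": 1}, {"x": -18.0, "y": -3.0, "z": -0.0, "ax": 0.1, "ay": 0.0, "az": -1.3, "gripper": 1}]
[ 0.4743 -0.1883  0.2188] [0.669 0.743 0.    0.   ]
```

Emit:
{"method": "apply_moves", "body": {"rows": [{"x":-8,"y":2,"z":0,"ax":0,"ay":0,"az":-1,"gripper":1},{"x":-17,"y":5,"z":0,"ax":0,"ay":0,"az":-2,"gripper":1},{"x":-17,"y":5,"z":0,"ax":0,"ay":0,"az":-2,"gripper":1},{"x":-18,"y":4,"z":0,"ax":0,"ay":0,"az":-2,"gripper":1},{"x":-18,"y":3,"z":0,"ax":0,"ay":0,"az":-2,"gripper":1}]}}

```text
clock: 8.67
position: [0.4927, 0.0354, 0.2173]
ee_rot: [0.784, 0.621, 0.0, 0.0]
ft_force: [0.2, 0.3, -3.0]
grip_width: 0.122
grasp_force: 39.0
```

Emit:
{"method": "apply_moves", "body": {"rows": [{"x":-18,"y":3,"z":0,"ax":0,"ay":0,"az":-2,"gripper":1},{"x":-18,"y":2,"z":0,"ax":0,"ay":0,"az":-2,"gripper":1},{"x":-18,"y":1,"z":0,"ax":0,"ay":0,"az":-2,"gripper":1},{"x":-18,"y":1,"z":0,"ax":0,"ay":0,"az":-1,"gripper":1},{"x":-18,"y":0,"z":0,"ax":0,"ay":0,"az":-2,"gripper":1}]}}

```text
clock: 9.08
position: [0.4847, -0.0547, 0.2172]
ee_rot: [0.733, 0.68, 0.001, -0.0]
ft_force: [0.3, 0.8, -2.6]
grip_width: 0.122
grasp_force: 39.0
```

Emit:
{"method": "apply_moves", "body": {"rows": [{"x":-18,"y":0,"z":0,"ax":0,"ay":0,"az":-1,"gripper":1},{"x":-18,"y":0,"z":0,"ax":0,"ay":0,"az":-2,"gripper":1},{"x":-18,"y":-1,"z":0,"ax":0,"ay":0,"az":-1,"gripper":1},{"x":-18,"y":-2,"z":0,"ax":0,"ay":0,"az":-2,"gripper":1},{"x":-18,"y":-2,"z":0,"ax":0,"ay":0,"az":-1,"gripper":1}]}}

```text
clock: 9.5
position: [0.4772, -0.1445, 0.2171]
ee_rot: [0.69, 0.724, 0.001, -0.0]
ft_force: [-0.4, -0.3, -2.8]
grip_width: 0.121
grasp_force: 39.1
```

Emit:
{"method": "apply_moves", "body": {"rows": [{"x":-15,"y":-2,"z":0,"ax":0,"ay":0,"az":-2,"gripper":1},{"x":-8,"y":-2,"z":0,"ax":0,"ay":0,"az":-1,"gripper":1},{"x":-4,"y":-1,"z":0,"ax":0,"ay":0,"az":0,"gripper":1},{"x":0,"y":0,"z":0,"ax":0,"ay":0,"az":0,"gripper":1},{"x":0,"y":0,"z":0,"ax":0,"ay":0,"az":0,"gripper":1}]}}

```text
clock: 9.92
position: [0.4747, -0.1704, 0.2177]
ee_rot: [0.671, 0.741, 0.001, 0.0]
ft_force: [0.4, 1.1, -3.2]
grip_width: 0.125
grasp_force: 39.1
```

```bash
python3 - <<'E'
from plan import *
save("side","pics/s5.png");save("top","pics/t5.png")
o=get_obs();print(o["position"],o["ft_force"],o["grasp_force"],o["grip_width"])
print(R.from_euler('z',-QS[2]).apply(o["position"]-[QS[0],QS[1],0]))
rows([frame(QS,[-.07,0,.219])+(18,),frame(QS,[0,0,.219])+(10,)],wmax=2.5)
E
python3 crop.py pics/z5.png pics/t5.png 310 88 pics/t5.png 310 120  pics/s5.png 185 150 pics/s5.png 200 190
```

```text
[ 0.47488361 -0.17000094  0.21802951] [ 0.20401444 -0.48591088 -3.53623363] 39.05054211616516 0.1286263059540605
[-0.06734248  0.01769254  0.21802951]
[{"x": -18.0, "y": -3.0, "z": -1.0, "ax": 0.1, "ay": -0.0, "az": -0.2, "gripper": 1}, {"x": 0.0, "y": 9.0, "z": 0.0, "ax": 0.0, "ay": -0.0, "az": -0.0, "gripper": 1}, {"x": 0.0, "y": 9.0, "z": 0.0, "ax": 0.0, "ay": -0.0, "az": -0.0, "gripper": 1}, {"x": 0.0, "y": 9.0, "z": 0.0, "ax": 0.0, "ay": -0.0, "az": -0.0, "gripper": 1}, {"x": 0.0, "y": 9.0, "z": 0.0, "ax": 0.0, "ay": -0.0, "az": -0.0, "gripper": 1}]
[{"x": 0.0, "y": 9.0, "z": 0.0, "ax": 0.0, "ay": -0.0, "az": -0.0, "gripper": 1}, {"x": 0.0, "y": 8.0, "z": 0.0, "ax": 0.0, "ay": -0.0, "az": -0.0, "gripper": 1}, {"x": 0.0, "y": 9.0, "z": 0.0, "ax": 0.0, "ay": -0.0, "az": -0.0, "gripper": 1}, {"x": 0.0, "y": 8.0, "z": 0.0, "ax": 0.0, "ay": -0.0, "az": -0.0, "gripper": 1}]
[ 0.5433 -0.181   0.219 ] [ 0.669  0.743  0.    -0.   ]
```

View pics/z5.png

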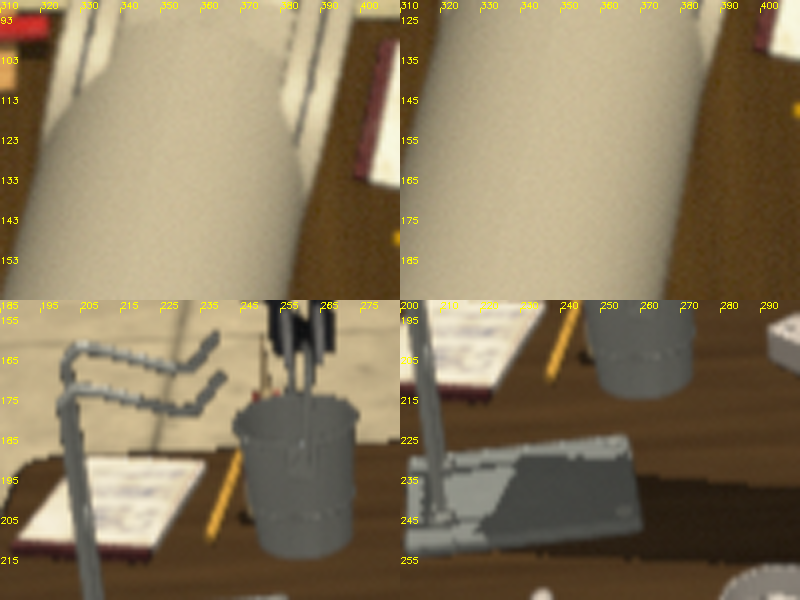

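The pail hangs level from the hand, at side pixels 245–273 by 175–213, with the near prong tip at (241,169). I still have to correct 18 mm sideways before going in.

Emit:
{"method": "apply_moves", "body": {"rows": [{"x":-6,"y":-1,"z":0,"ax":0,"ay":0,"az":0,"gripper":1},{"x":-7,"y":-1,"z":0,"ax":0,"ay":0,"az":0,"gripper":1},{"x":-5,"y":-1,"z":-1,"ax":0,"ay":0,"az":0,"gripper":1},{"x":0,"y":0,"z":0,"ax":0,"ay":0,"az":0,"gripper":1},{"x":0,"y":0,"z":0,"ax":0,"ay":0,"az":0,"gripper":1}]}}

```text
clock: 10.43
position: [0.4735, -0.1897, 0.2193]
ee_rot: [0.671, 0.741, 0.001, 0.001]
ft_force: [0.2, -0.3, -2.7]
grip_width: 0.115
grasp_force: 39.0
```

Run:
```python
from plan import *
save("side","pics/s6.png")
o=get_obs();print(R.from_euler('z',-QS[2]).apply(o["position"]-[QS[0],QS[1],0]))
p=o["position"];M=R.from_quat(o["ee_rot"]).as_matrix()
b=lambda y,dz:p+M[:,0]*y+[0,0,.0065+dz]
print(proj("side",[b(0,0),b(.048,-.062),b(-.048,-.062),b(0,-.054),b(0,-.134)]).round(1))
rows([frame(QS,[0,0,.219])+(10,)],wmax=2.5)
# ear/rim measurement aid
im=cv2.imread("pics/s6.png");c=cv2.resize(im[130:230,180:290],(770,595) if 0 else (660,600),interpolation=cv2.INTER_CUBIC);cv2.imwrite("pics/z6.png",c)
```

```text
[-0.07064181 -0.00132419  0.21923715]
[[260.8 154.2]
 [264.2 186.2]
 [261.  170.3]
 [262.3 175. ]
 [264.4 204.1]]
[{"x": 0.0, "y": 9.0, "z": 0.0, "ax": 0.0, "ay": -0.0, "az": -0.0, "gripper": 1}, {"x": 0.0, "y": 9.0, "z": 0.0, "ax": 0.0, "ay": -0.0, "az": -0.0, "gripper": 1}, {"x": 0.0, "y": 9.0, "z": 0.0, "ax": 0.0, "ay": -0.0, "az": -0.0, "gripper": 1}, {"x": 0.0, "y": 9.0, "z": 0.0, "ax": 0.0, "ay": -0.0, "az": -0.0, "gripper": 1}, {"x": 0.0, "y": 9.0, "z": 0.0, "ax": 0.0, "ay": -0.0, "az": -0.0, "gripper": 1}]
[{"x": 1.0, "y": 9.0, "z": 0.0, "ax": 0.0, "ay": -0.0, "az": -0.0, "gripper": 1}, {"x": 0.0, "y": 8.0, "z": 0.0, "ax": 0.0, "ay": -0.0, "az": -0.0, "gripper": 1}, {"x": 1.0, "y": 9.0, "z": 0.0, "ax": 0.1, "ay": -0.0, "az": -0.3, "gripper": 1}]
[ 0.544  -0.1802  0.2194] [0.669 0.743 0.    0.   ]
```

View pics/z6.png

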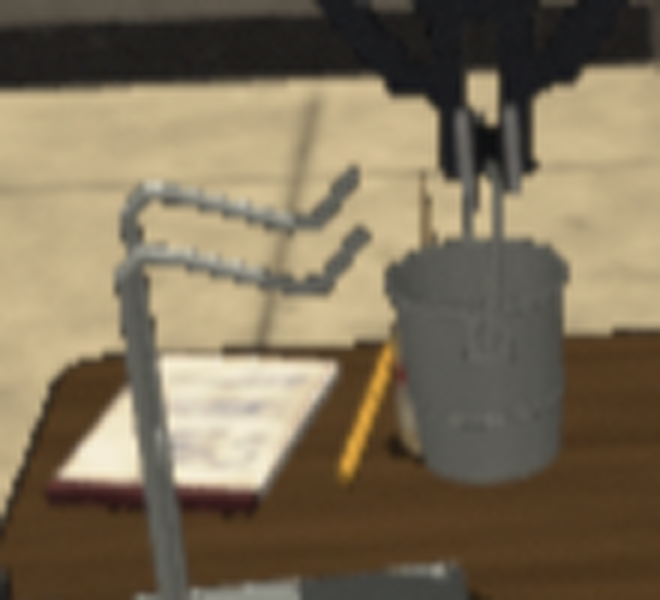

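The grip centre shows at about (261,154), where calibration predicts it, and the pail is level. Going in over the tips now.

Emit:
{"method": "apply_moves", "body": {"rows": [{"x":0,"y":6,"z":0,"ax":0,"ay":0,"az":0,"gripper":1},{"x":0,"y":9,"z":0,"ax":0,"ay":0,"az":0,"gripper":1},{"x":0,"y":9,"z":0,"ax":0,"ay":0,"az":0,"gripper":1},{"x":0,"y":9,"z":0,"ax":0,"ay":0,"az":0,"gripper":1},{"x":0,"y":9,"z":0,"ax":0,"ay":0,"az":0,"gripper":1}]}}

```text
clock: 10.9
position: [0.5167, -0.1846, 0.2192]
ee_rot: [0.671, 0.742, 0.001, 0.001]
ft_force: [-0.5, -0.4, -2.8]
grip_width: 0.123
grasp_force: 39.0
```

Emit:
{"method": "apply_moves", "body": {"rows": [{"x":1,"y":9,"z":0,"ax":0,"ay":0,"az":0,"gripper":1},{"x":0,"y":9,"z":0,"ax":0,"ay":0,"az":0,"gripper":1},{"x":1,"y":8,"z":0,"ax":0,"ay":0,"az":-0.3,"gripper":1},{"x":0,"y":3,"z":0,"ax":0,"ay":0,"az":0,"gripper":1},{"x":0,"y":0,"z":0,"ax":0,"ay":0,"az":0,"gripper":1}]}}

```text
clock: 11.32
position: [0.5447, -0.1797, 0.2192]
ee_rot: [0.669, 0.743, 0.001, 0.001]
ft_force: [-0.1, -0.3, -3.5]
grip_width: 0.121
grasp_force: 39.0
```

Run:
```python
from plan import *
save("side","pics/s7.png")
o=get_obs();print(R.from_euler('z',-QS[2]).apply(o["position"]-[QS[0],QS[1],0]),o["ft_force"])
rows([frame(QS,[0,0,.19])+(6,)],wmax=2.5)
im=cv2.imread("pics/s7.png");cv2.imwrite("pics/z7.png",cv2.resize(im[130:230,180:290],(660,600),interpolation=cv2.INTER_CUBIC))
```

```text
[0.00055569 0.00060453 0.21922517] [-0.35868815 -0.64469246 -3.21283945]
[{"x": -0.0, "y": -0.0, "z": 6.0, "ax": 0.0, "ay": -0.0, "az": 0.0, "gripper": 1}, {"x": -0.0, "y": -0.0, "z": 6.0, "ax": 0.0, "ay": -0.0, "az": 0.0, "gripper": 1}, {"x": -0.0, "y": -0.0, "z": 6.0, "ax": 0.0, "ay": -0.0, "az": 0.0, "gripper": 1}, {"x": -0.0, "y": -0.0, "z": 6.0, "ax": 0.0, "ay": -0.0, "az": 0.0, "gripper": 1}, {"x": -1.0, "y": -1.0, "z": 5.0, "ax": 0.1, "ay": -0.0, "az": 0.1, "gripper": 1}]
[ 0.5434 -0.181   0.1902] [ 0.67   0.743  0.    -0.   ]
```

View pics/z7.png

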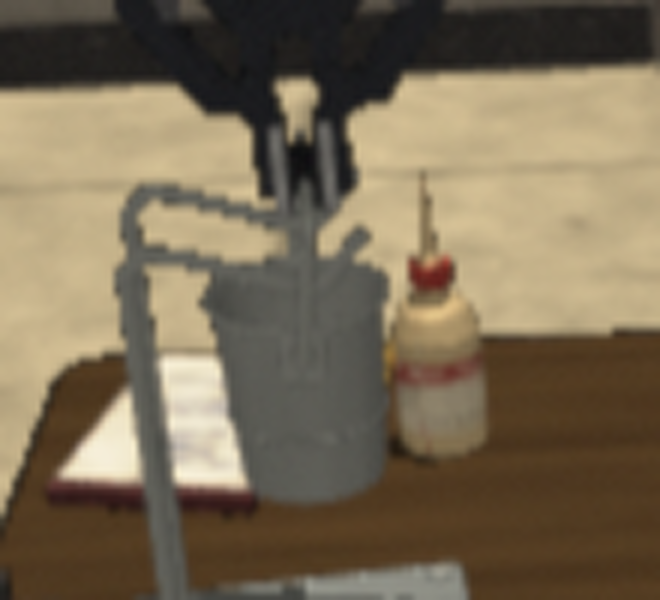

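The bail's near arm passes outside the near prong and the pail is level, with the bar over the notches. Lowering.

Emit:
{"method": "apply_moves", "body": {"rows": [{"x":0,"y":0,"z":5,"ax":0,"ay":0,"az":0,"gripper":1},{"x":0,"y":0,"z":6,"ax":0,"ay":0,"az":0,"gripper":1},{"x":0,"y":0,"z":6,"ax":0,"ay":0,"az":0,"gripper":1},{"x":0,"y":0,"z":5,"ax":0,"ay":0,"az":0,"gripper":1},{"x":0,"y":0,"z":3,"ax":0,"ay":0,"az":0,"gripper":1}]}}

```text
clock: 11.78
position: [0.5435, -0.1802, 0.1933]
ee_rot: [0.669, 0.743, 0.001, 0.0]
ft_force: [0.1, 0.1, -3.0]
grip_width: 0.123
grasp_force: 39.0
```

Emit:
{"method": "apply_moves", "body": {"rows": [{"x":0,"y":0,"z":3,"ax":0,"ay":0,"az":0,"gripper":1},{"x":0,"y":0,"z":0,"ax":0,"ay":0,"az":0,"gripper":1},{"x":0,"y":0,"z":0,"ax":0,"ay":0,"az":0,"gripper":1}]}}

```text
clock: 12.03
position: [0.5441, -0.1801, 0.1914]
ee_rot: [0.669, 0.743, 0.001, 0.001]
ft_force: [0.6, 0.1, -3.0]
grip_width: 0.12
grasp_force: 39.0
```

Emit:
{"method": "apply_moves", "body": {"rows": [{"x":0,"y":0,"z":1,"ax":0,"ay":0,"az":0,"gripper":1},{"x":0,"y":0,"z":1,"ax":0,"ay":0,"az":0,"gripper":1},{"x":0,"y":0,"z":0,"ax":0,"ay":0,"az":0,"gripper":1}]}}

```text
clock: 12.28
position: [0.5444, -0.1802, 0.1897]
ee_rot: [0.669, 0.743, 0.001, 0.001]
ft_force: [0.6, -0.0, -2.1]
grip_width: 0.124
grasp_force: 39.1
```

Emit:
{"method": "apply_moves", "body": {"rows": [{"x":0,"y":0,"z":1,"ax":0,"ay":0,"az":0,"gripper":1},{"x":0,"y":0,"z":0,"ax":0,"ay":0,"az":0,"gripper":1}]}}

```text
clock: 12.45
position: [0.5448, -0.1801, 0.189]
ee_rot: [0.669, 0.743, 0.001, 0.002]
ft_force: [3.0, 0.4, -0.8]
grip_width: 0.124
grasp_force: 39.3
```

Emit:
{"method": "apply_moves", "body": {"rows": [{"x":0,"y":0,"z":1,"ax":0,"ay":0,"az":0,"gripper":1},{"x":0,"y":0,"z":0,"ax":0,"ay":0,"az":0,"gripper":1}]}}

```text
clock: 12.62
position: [0.545, -0.1801, 0.1885]
ee_rot: [0.669, 0.743, 0.002, 0.002]
ft_force: [1.5, 0.8, 4.7]
grip_width: 0.122
grasp_force: 39.7
```

The weight has transferred at exactly the expected height. I'll release gently and withdraw upward.

Emit:
{"method": "apply_moves", "body": {"rows": [{"x":0,"y":0,"z":-1,"ax":0,"ay":0,"az":0,"gripper":1},{"x":0,"y":0,"z":0,"ax":0,"ay":0,"az":0,"gripper":0.8},{"x":0,"y":0,"z":0,"ax":0,"ay":0,"az":0,"gripper":0.7},{"x":0,"y":0,"z":0,"ax":0,"ay":0,"az":0,"gripper":0.6},{"x":0,"y":0,"z":0,"ax":0,"ay":0,"az":0,"gripper":0.6}], "newtons": 20}}

```text
clock: 13.03
position: [0.5438, -0.1802, 0.1882]
ee_rot: [0.669, 0.743, 0.001, 0.0]
ft_force: [-0.2, 0.5, -0.6]
grip_width: 0.402
grasp_force: 0.0
```

Emit:
{"method": "apply_moves", "body": {"rows": [{"x":0,"y":0,"z":-10,"ax":0,"ay":0,"az":0,"gripper":0.6},{"x":0,"y":0,"z":-15,"ax":0,"ay":0,"az":0,"gripper":0.6},{"x":0,"y":0,"z":-25,"ax":0,"ay":0,"az":0,"gripper":0.6},{"x":0,"y":0,"z":-25,"ax":0,"ay":0,"az":0,"gripper":0.6},{"x":0,"y":0,"z":-25,"ax":0,"ay":0,"az":0,"gripper":0.6}]}}

```text
clock: 13.45
position: [0.5436, -0.1801, 0.2903]
ee_rot: [0.669, 0.743, 0.001, 0.001]
ft_force: [0.4, 0.4, 0.7]
grip_width: 0.396
grasp_force: 0.0
```

Emit:
{"method": "apply_moves", "body": {"rows": [{"x":0,"y":0,"z":0,"ax":0,"ay":0,"az":0,"gripper":0.6},{"x":0,"y":0,"z":0,"ax":0,"ay":0,"az":0,"gripper":0.6},{"x":0,"y":0,"z":0,"ax":0,"ay":0,"az":0,"gripper":0.6},{"x":0,"y":0,"z":0,"ax":0,"ay":0,"az":0,"gripper":0.6},{"x":0,"y":0,"z":0,"ax":0,"ay":0,"az":0,"gripper":0.6}]}}

```text
clock: 13.87
position: [0.5434, -0.1801, 0.2874]
ee_rot: [0.669, 0.743, 0.001, -0.0]
ft_force: [-0.3, 0.9, -0.5]
grip_width: 0.4
grasp_force: 0.0
```

Run:
```python
from plan import *
save("side","pics/s8.png")
o=get_obs();print(o["position"],o["ft_force"],o["grip_width"])
im=cv2.imread("pics/s8.png");cv2.imwrite("pics/z8.png",cv2.resize(im[130:230,180:290],(660,600),interpolation=cv2.INTER_CUBIC))
a=im[140:220,190:270].astype(int)
for i in range(4):
    camera("side") # lets time pass
b=camera("side")["color"][:,:,::-1][140:220,190:270].astype(int);print("diff",np.abs(a-b).max(),np.abs(a-b).mean())
```

```text
[ 0.54348495 -0.1801282   0.28753995] [-0.91191858  0.03885922  0.08924793] 0.4016777387769566
diff 101 1.0081770833333332
```

View pics/z8.png

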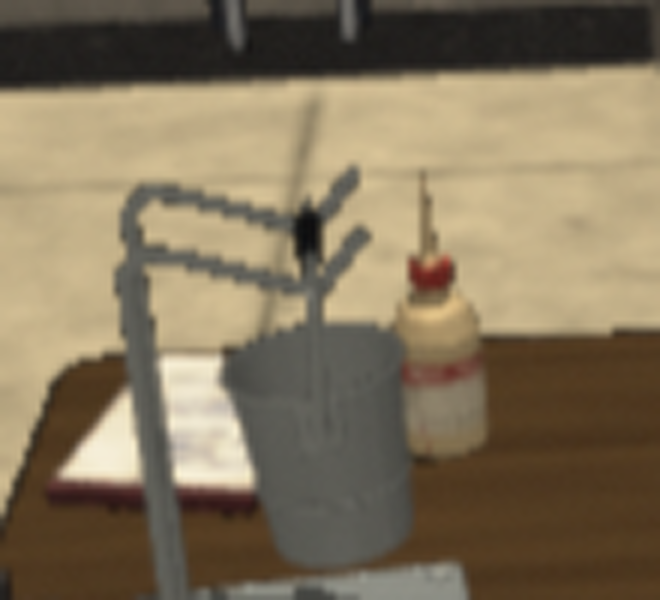

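The bar sits in both notches, sleeve at side (231,168), but the pail is still swinging a little. I'll let it settle, checking by numbers only.

```bash
cat > sw.py <<'E'
from plan import *
G=[]
for i in range(40): G.append(camera("side")["color"][155:228,205:255].astype(float).mean(2))
print(get_obs()["clock"],[round(np.abs(G[i+5]-G[i]).mean(),2) for i in range(0,35,5)])
E
python3 sw.py
```

```text
16.1667 [np.float64(1.98), np.float64(2.95), np.float64(2.35), np.float64(0.95), np.float64(0.96), np.float64(0.58), np.float64(0.52)]
```

Emit:
{"method": "apply_moves", "body": {"rows": [{"x":0,"y":0,"z":-10,"ax":0,"ay":0,"az":0,"gripper":0.6},{"x":0,"y":0,"z":0,"ax":0,"ay":0,"az":0,"gripper":0.6},{"x":0,"y":0,"z":0,"ax":0,"ay":0,"az":0,"gripper":0.6},{"x":0,"y":0,"z":0,"ax":0,"ay":0,"az":0,"gripper":0.6},{"x":0,"y":0,"z":0,"ax":0,"ay":0,"az":0,"gripper":0.6}]}}

```text
clock: 16.58
position: [0.5438, -0.1801, 0.2983]
ee_rot: [0.669, 0.743, 0.001, 0.001]
ft_force: [-0.3, -0.1, -0.1]
grip_width: 0.4
grasp_force: 0.0
```

```bash
python3 sw.py
python3 - <<'E'
from plan import *
save("side","pics/s9.png")
# predicted pixels for level hanging pail vs bottom/edges
f=lambda p:proj("side",[frame(QS,p)[0]])[0].round(1)
print("foot centre",f([0,0,.061]),"rim centre",f([0,0,.141]))
g=cv2.cvtColor(cv2.imread("pics/s9.png"),cv2.COLOR_BGR2HSV)
for y in range(186,226,4): print(y,"".join("#" if s<40 and 40<v<150 else "." for s,v in g[y,205:260,1:]))
E
```

```text
18.5833 [np.float64(0.52), np.float64(0.52), np.float64(0.53), np.float64(0.52), np.float64(0.53), np.float64(0.52), np.float64(0.52)]
foot centre [237.1 217.9] rim centre [234.2 189.2]
186 ..................#######################..............
190 #............#############################.............
194 ##..........##############################.............
198 ##............############################.............
202 ###.............##########################.............
206 ####.............##########################............
210 ####..............#########################............
214 #####...............########################...........
218 #####................######################............
222 .####..................##############..................
```

```bash
cat > tilt.py <<'E'
from plan import *
import sys
save("side","pics/s%s.png"%sys.argv[1])
g=cv2.cvtColor(cv2.imread("pics/s%s.png"%sys.argv[1]),cv2.COLOR_BGR2HSV)
m=((g[...,1]<40)&(g[...,2]>40)&(g[...,2]<150)).astype(np.uint8)
m=cv2.morphologyEx(m,cv2.MORPH_OPEN,np.ones((7,7),np.uint8))
t=np.linspace(0,2*np.pi,60);best=[]
def mask(th,be,dz,dx):
    pts=[]
    for r,z in((.0375,.008),(.029,-.072)):
        x=r*np.cos(t);pts.append(np.c_[x*np.cos(th)-z*np.sin(th),r*np.sin(t),x*np.sin(th)+z*np.cos(th)])
    p=np.vstack(pts)+[dx-.062*np.sin(be)*-1,0,.195+dz-.062*np.cos(be)]
    P=proj("side",R.from_euler('z',QS[2]).apply(p)+[QS[0],QS[1],0])
    k=np.zeros((400,640),np.uint8);cv2.fillConvexPoly(k,cv2.convexHull(np.round(P*16).astype(np.int32)),1,shift=4);return k
s=(slice(187,228),slice(212,256))
for th in np.radians(range(-16,17,2)):
  for dx in np.arange(-.012,.0121,.002):
    for dz in(-.006,-.004,-.002,0,.002):
        k=mask(th,0,dz,dx);best.append(((k[s]!=m[s]).sum(),round(np.degrees(th)),round(dx*1e3),round(dz*1e3)))
best.sort();print(best[:8],m[s].sum())
E
python3 tilt.py 10
```

```text
[(np.int64(159), -6, 6, 2), (np.int64(159), -2, 6, 2), (np.int64(160), -4, 6, 2), (np.int64(162), -2, 4, 2), (np.int64(165), -4, 4, 2), (np.int64(166), -10, 10, 2), (np.int64(166), -6, 8, 2), (np.int64(166), 0, 4, 2)] 985
```

```bash
sed -i 's/^m=((g.*/a=cv2.imread("pics\/s0.png").astype(int);b=cv2.imread("pics\/s%s.png"%sys.argv[1]).astype(int);m=(np.abs(a-b).max(2)>22).astype(np.uint8)/; s/(7,7)/(3,3)/; s/^s=.*/s=(slice(184,228),slice(205,262))/; s/in(-.006,-.004,-.002,0,.002)/in np.arange(-.008,.0061,.002)/' tilt.py
cat >> tilt.py <<'E'
k=mask(np.radians(best[0][1]),0,best[0][3]/1e3,best[0][2]/1e3)
for y in range(184,228,3): print(y,"".join(".+-#"[int(q)+2*int(w)] for q,w in zip(m[y,205:262],k[y,205:262])))
E
python3 tilt.py 11
```

```text
[(np.int64(101), -8, 8, 0), (np.int64(102), -4, 6, 0), (np.int64(105), -6, 6, 0), (np.int64(106), -6, 8, 0), (np.int64(109), -8, 8, -2), (np.int64(110), -4, 6, -2), (np.int64(111), -6, 8, -2), (np.int64(112), -8, 10, 0)] 1011
184 .....................##################-.................
187 ...............----#######################...............
190 ............#############################-...............
193 ..........-##############################-...............
196 ...........--################-############-..............
199 .............-############-##############--..............
202 ..............-###########################--.............
205 ...............-#######-###################-.............
208 ................-####-######################.............
211 ..................--########################-............
214 ...................#########################-............
217 ....................########################-............
220 .....................#####################...............
223 .......................##############....................
226 .........................................................
```

```bash
python3 -c "
from workcell import *
o=get_obs();print(o['clock'],o['ft_force']);print(hand_in())"
```

```text
18.7333 [-0.68285343  1.34089366  0.17045158]
the job is handed in; nothing more can be done
None
```

The pail hangs by its bail in both prong notches, still and about 6° off level (limit 14°), and the job was handed in at about 19 s of 72; no pass/fail verdict came back, and I viewed 11 pictures against the limit of 10.

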